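# Push the empty tin through the self-closing flap of the can drop box

### The arm

A 7-joint arm with a two-finger parallel gripper is mounted at the origin on a cart in front of the work surface, level with it; the furniture and walls round the work are solid. World frame = base frame: x ahead of the robot, y to its left, z up, the work surface at z = 0. Lengths are in m, angles in rad, forces in N, time in s.
With the tool pointing down it reaches from about 0.425 to 0.975 m from the base axis. Payload 16.7 kg.
Tool frame: the origin (TCP) lies midway between the tips of the shut fingers; the grasp point (between the pads) lies 19 mm behind it; z points along the fingers, y is the line along which they close (so a half turn about z gives the same grasp; the last joint's range is limited). The gripper opens to 85 mm and grips with 20 to 120 N. Pads are 22 mm wide; open, the fingers measure 114 mm over their backs; the gripper's body (76 mm by 85 mm) begins 54 mm behind the grasp point. The pads swing forward as they close: fully open they stand 13 mm farther back than shut.
Start: joints at [-1.431, 0.426, 0.074, 1.606, -0.034, 1.111, -0.067], TCP at [0.193, 0.647, 0.206] pointing down, gripper open.
Joint ranges: [-2.85, 2.85], [-0.5, 2.14], [-1.23, 1.37], [0.21, 2.46], [-1.02, 4.16], [0.16, 2.05], [-2.73, 2.73]. Speed limits (rad/s): [1.89, 1.89, 2.39, 2.39, 3.01, 3.01, 3.01].

### API

Orientations are given as [roll, pitch, yaw] about the fixed x, y, z axes, in that order (R = Rz(yaw) Ry(pitch) Rx(roll)).
In Python, from bench import robot, eyes gives the robot as it stands.
- The arm moves only by the tool apply_moves, never from a script. Its argument "targets" is one flat list of numbers, 7 for each row, row after row: the turn, a rotation vector about the tool's x, y, z normalised to -1 to 1, where 1 is 90 degrees, then the shift along the tool's x, y, z normalised to -1 to 1, where 1 is 20 mm, then the opening, from 0 (shut) to 1 (fully open). In form: [wx, wy, wz, x, y, z, claw, wx, wy, wz, x, y, z, claw, ...]. A call has 1 to 20 rows; each row shifts and turns the commanded pose from where the row before left it, along the tool's axes as they then stand; what a row does not reach is not made up. A row lasts 1/10 s, in which the tool goes at most 50 mm and 8.59 degrees, less where a joint would pass 70% of its speed; a pose out of reach is approached as far as the arm can. A call with a number of a shift or a turn outside -1 to 1 is refused whole. A call with a gripper value outside its range is refused whole. The fingers move at their own pace and stop on an object; "force" is the grip in N (left out, the last holds). Time passes only in rows, so rows that do not move let the fingers close. It gives the time, the measured TCP pose, the force, the opening and the grip force at its end, in the units of the state.
- robot.observe(): the state, without advancing time (a new reading comes with each control period).
- eyes.camera(name): name is "scene" or "side" or "wrist"; returns (picture, depth): 384x512x3 uint8, red, green, blue; 384x512 float32, m along the optical axis (not along the pixel's ray), 0 where there is no reading.
- eyes.camera_params(name): a dict with "mtx" (3x3 intrinsics, pixels), "dist" ([k1, k2, p1, p2, k3] as OpenCV has them; the pictures are not rectified), "R" (3x3) and "t" (3): a world point X has camera coordinates R X + t; the wrist camera has in their place "tool_from_camera" (4x4, takes a point from camera to tool coordinates, whose origin is the TCP and whose axes are the flange's). Camera axes: x right, y down, z forward; pixel columns grow to the right and rows downward; lengths in m; the calibration is good to about 2 mm. A picture is of the moment at which its call begins: read the wrist's pose just before it. camera_params takes no time and is no camera call.
- robot.close_job(): hands the job in; it is judged then, once.
The state is a dict: "time_s": time; "q": joint angles; "joint_velocities": joint speeds; "tau": joint torques, N m; "position": TCP position; "orientation": TCP orientation; "ft_force": force on the tool from outside, world axes, zero at the start; "wrist_torque": the same for the moment, N m; "width": opening from 0.0 (shut) to 1.0 (fully open); "finger_force": force on a finger pad.
Only numpy, scipy, OpenCV 4.12 (cv2) and the standard library are available. Lean on these libraries where they do the work, as an engineer would, in place of code of your own. Each camera call takes 0.05 s, during which the arm holds its last target. There are 200 camera calls.

### The job

Push the empty fish tin along its lane and over the sill so that it drops into the can drop box, without picking it up: with one finger push the orange self-closing flap inward and keep it open, and with the other finger push the standing tin through behind it, so that the tin itself never shoves the flap. Then take the hand away, so that the flap swings shut; the tin must not be lifted or knocked over on the deck, and the jars and the garlic beside the box stay where they stand.

Things in the scene. Friction and masses are not known exactly. Their poses are not given: they have to be found in the camera images.
- drop_box: Green can drop box, fixed to the table. Origin on the table top under the middle of the sill; x is the push direction (along the lane, over the sill, into the bin), y to its left, z up. Steel deck, level, 100 mm above the table, x = -174 to 0 mm, y = -55 to 142 mm; its far edge (x = 0) is the sill. All x, y given below are in this frame.
- sill (a point): Middle of the lane at the deck's far edge, at deck height; a tin whose middle passes it tips into the bin. The smooth lane runs along y = 0 between two steel rails 12 mm high, 5 mm thick, 64 mm apart inside, x = -150 to -4 mm. Left of the left rail the deck is bare as far as the hinge post; fingers more than 12 mm above the deck pass freely there and over the rails.
- bin (a point): Middle of the bin's floor, behind the sill, 10 mm above the table. The bin is open at the top; inside x = 0 to 165 mm, y = -46 to 133 mm; side and back walls end in a rim 146 mm above the table. A stop post 10 mm thick stands at the right end of the sill, y = -44 mm, up to 162 mm above the table.
- hinge (a point): On the flap's upright hinge axis (x = 0, y = 105 mm), at the flap's mid height, 139 mm above the table. A 12 mm post stands 14 mm to its left; brackets above and below the flap reach y = 94 to 125 mm, x = -6 to 6 mm, up to 166 mm above the table. The flap runs from here 140 mm to the right when shut; 5 mm thick, 118 to 160 mm above the table.
- flap_panel (a joint): Angle of the orange flap, rad: 0 shut (standing across the lane over the sill), growing as it swings inward, away from the lane and over the bin, to a stop at 1.45. A spring shuts it: 0.06 N m when shut, 0.16 N m at 1 rad; let go, it snaps shut within a second. From about 1.1 rad on it is clear of the lane's width.
- flap_edge (a point): Middle of the flap's free edge, 140 mm from its hinge axis, 139 mm above the table.
- tin: Empty flat round fish tin, bare metal rims and lid with a pull ring, blue side with a yellow band; 56 mm in diameter, 40 mm high, about 0.08 kg, slides easily, standing upright in the lane on the deck, its middle 75 to 115 mm before the sill. Origin at the centre of its underside; z up along the tin.
- chilli_jar: Jar with a red lid, 59 mm in diameter, 86 mm high, standing loose on the table to the right of the box. Origin at the centre of its underside. Leave it alone.
- spice_jar: Small spice jar with a green lid, 46 mm in diameter, 106 mm high, standing loose on the table to the right of the box. Origin at the centre of its underside. Leave it alone.
- garlic: Garlic bulb, about 58 mm across, lying loose on the table to the left of the box. Origin at the centre of its underside. Leave it alone.
Things that resemble listed ones, but are neither listed nor needed, are in the scene too. What is shaped like the tin but pink is not meant.

How it is judged:
By the outcome, as a careful person would: the job done as asked, in the order asked, and still so for the second after the job is handed in, with the robot touching nothing.
It also fails if it takes over 35 s, if anything falls off the work surface, if the arm or the gripper's body presses on something with over 40 N, if the wrist force passes 120 N, or if a joint passes its speed limit or range.

## Working session

There is one attempt and no reset: what is moved stays moved. The work goes in short steps, Python scripts to look and compute and a tool call to move; the robot and the scene stay as the last step left them, time stands still between calls to the robot, and variables do not carry over. Pictures are saved under pics/ and viewed, at most 10 in all, crops included, and the job is handed in when it is done.

Besides the shell and the picture viewer there is one more tool, called after "Call:" as name(argument=value, ...) on one line, values as JSON. apply_moves: Moves the arm, as the interface text tells. Its arguments: {"type":"object","properties":{"targets":{"type":"array"},"force":{"type":"number"}},"required":["targets"]}

```bash
mkdir -p pics
python3 - <<'E'
from bench import robot, eyes
import cv2, numpy as np
s=robot.observe(); print({k:np.round(s[k],3) for k in ('time_s','position','orientation','width','q')})
for n in ('scene','side'):
    p,d=eyes.camera(n); c=eyes.camera_params(n)
    np.savez(f'{n}.npz',p=p,d=d,**{k:np.array(v) for k,v in c.items()})
    cv2.imwrite(f'pics/{n}.png',cv2.resize(p[:,:,::-1],(800,600),interpolation=cv2.INTER_CUBIC))
    print(n,(-np.array(c['R']).T@np.array(c['t'])).round(3))
E
```

```text
{'time_s': np.float64(0.0), 'position': array([0.193, 0.646, 0.205]), 'orientation': array([-3.14 ,  0.   ,  2.852]), 'width': np.float64(1.002), 'q': array([-1.43 ,  0.427,  0.074,  1.607, -0.034,  1.111, -0.067])}
scene [0.688 0.44  0.956]
side [ 0.392 -0.989  0.684]
```

View pics/scene.png

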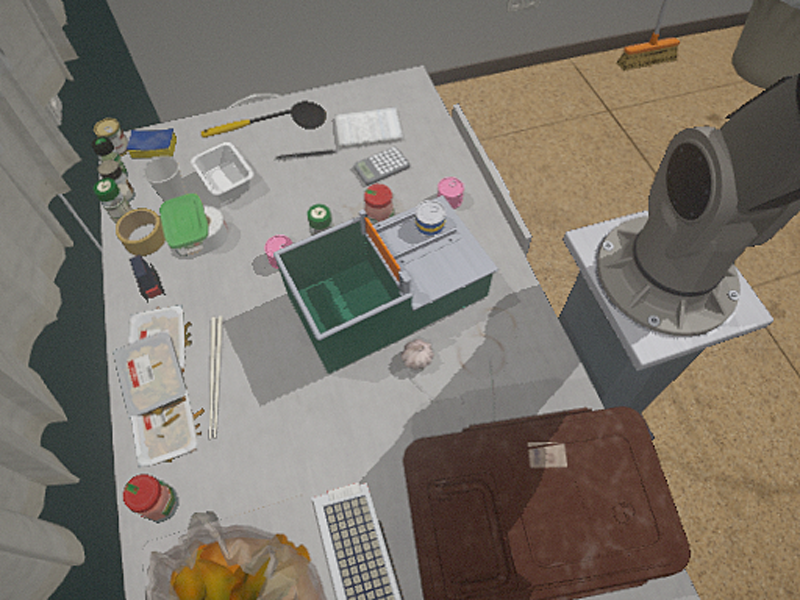

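View pics/side.png

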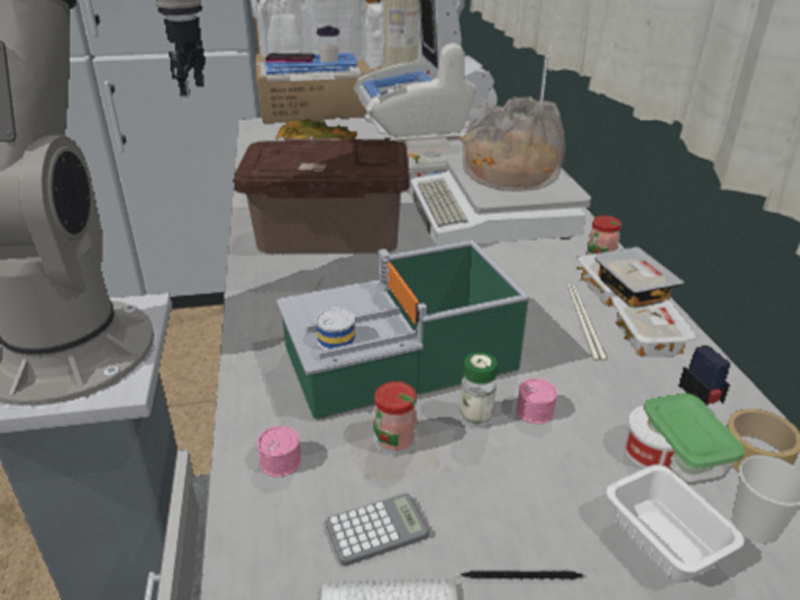

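```bash
cat > h.py <<'E'
import numpy as np, cv2
def load(n): return dict(np.load(n+'.npz'))
def cloud(c):
    h,w=c['d'].shape; u,v=np.meshgrid(np.arange(w),np.arange(h))
    n=cv2.undistortPoints(np.stack([u,v],-1).reshape(-1,1,2).astype(float),c['mtx'],c['dist']).reshape(h,w,2)
    P=np.dstack([n*c['d'][...,None],c['d']])
    W=(P-c['t'].reshape(3))@c['R']; W[c['d']==0]=np.nan; return W
def ray(c,uv,z):
    n=cv2.undistortPoints(np.array(uv,float).reshape(-1,1,2),c['mtx'],c['dist']).reshape(-1,2)
    r=np.c_[n,np.ones(len(n))]@c['R']; o=-c['R'].T@c['t'].reshape(3)
    return o+r*((z-o[2])/r[:,2])[:,None]
E
python3 - <<'E'
from h import *
for n,(x0,y0,x1,y1) in (('scene',(170,110,325,240)),('side',(175,150,345,280))):
    c=load(n); W=cloud(c); k=5 if n=='scene' else 4.6
    cv2.imwrite(f'pics/{n}_crop.png',cv2.resize(c['p'][y0:y1,x0:x1,::-1],None,fx=800/(x1-x0),fy=800/(x1-x0),interpolation=cv2.INTER_CUBIC)[:600])
    S=W[y0:y1,x0:x1].reshape(-1,3); S=S[~np.isnan(S).any(1)]
    print(n,'table z',np.median(S[abs(S[:,2])<.01,2]))
    for z in (.1,.146):
        Q=S[abs(S[:,2]-z)<.006]
        r=cv2.minAreaRect(Q[:,:2].astype(np.float32)*1000)
        print(z,len(Q),np.median(Q[:,2]).round(4),r)
    rgb=c['p'][y0:y1,x0:x1].reshape(-1,3).astype(int); A=W[y0:y1,x0:x1].reshape(-1,3)
    m=(rgb[:,0]>170)&(rgb[:,1]<140)&(rgb[:,1]>60)&(rgb[:,2]<60)&(A[:,2]>.11)&(A[:,2]<.165)
    Q=A[m]; mu=Q[:,:2].mean(0); _,_,V=np.linalg.svd(Q[:,:2]-mu,full_matrices=False); e=(Q[:,:2]-mu)@V[0]
    print('flap',len(Q),mu,np.degrees(np.arctan2(V[0,1],V[0,0])),mu+np.outer([e.min(),e.max()],V[0]))
    m=(A[:,2]>.133)&(A[:,2]<.146)&(A[:,0]<mu[0]-.02)
    Q=A[m]; 
    if len(Q): print('tin?',len(Q),np.median(Q,0),Q.min(0),Q.max(0))
E
```

```text
scene table z 0.001934044625891086
0.1 2882 0.102 ((551.9512939453125, -164.17831420898438), (343.98968505859375, 286.0826416015625), 10.819814682006836)
0.146 875 0.1461 ((560.646240234375, -117.27307891845703), (312.3072814941406, 196.1209259033203), 10.655057907104492)
flap 42 [ 0.54638776 -0.13781676] 100.51691445613514 [[ 0.55656614 -0.19264404]
 [ 0.53525617 -0.07785489]]
tin? 256 [ 0.44181781 -0.18549597  0.14040849] [ 0.4151998  -0.21508421  0.13325238] [ 0.46730512 -0.15931151  0.14438361]
side table z -0.0015591154251524404
0.1 3553 0.099 ((552.6400756835938, -168.87969970703125), (347.3957824707031, 292.2275085449219), 9.672680854797363)
0.146 632 0.1433 ((565.269775390625, -120.63441467285156), (306.94073486328125, 196.02627563476562), 10.772004127502441)
flap 31 [ 0.54747933 -0.1396921 ] -79.70262436751892 [[ 0.5359766  -0.07638019]
 [ 0.55702109 -0.19221065]]
tin? 317 [ 0.44159807 -0.18958244  0.13697163] [ 0.41430747 -0.2175331   0.13321981] [ 0.5274368  -0.05116088  0.1425332 ]
```

View pics/scene_crop.png

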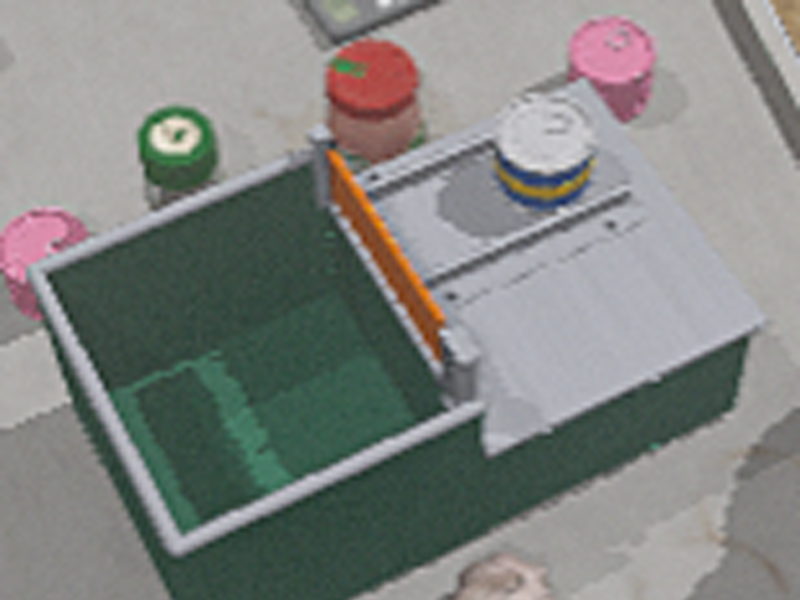

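View pics/side_crop.png

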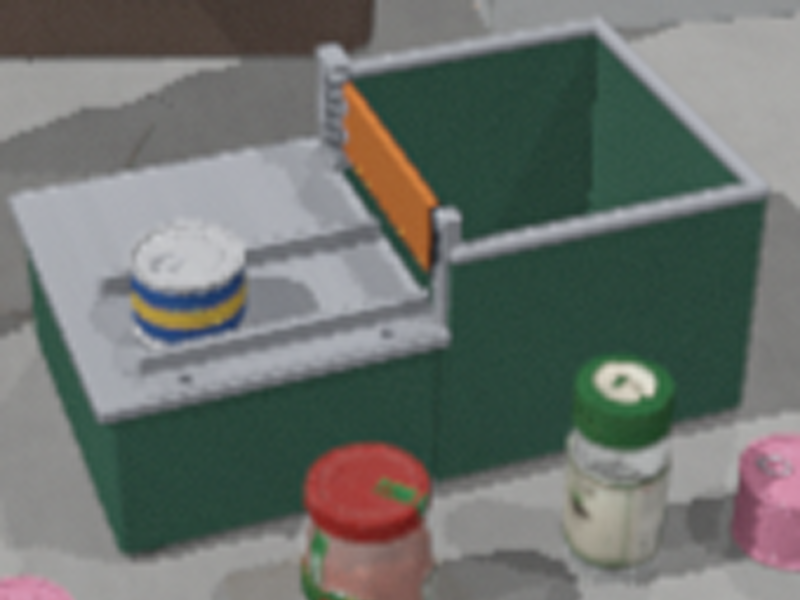

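Run:
```python
from h import *
sc,si=load('scene'),load('side')
f=lambda L,x0,y0,k:[( (a+.5)/k-.5+x0,(b+.5)/k-.5+y0) for a,b in L]
A=f([(763,320),(585,85),(178,548),(35,265),(490,408)],170,110,800/155)
B=f([(12,197),(100,415),(600,22),(766,187)],175,150,800/170)
a=ray(sc,A[:2],.1); ar=ray(sc,A[2:],.146); b=ray(si,B[:2],.1); br=ray(si,B[2:],.146)
print(a,ar,b,br,sep='\n')
for P in (a,b): v=P[0]-P[1]; print('deck w',np.hypot(*v[:2]),np.degrees(np.arctan2(-v[0],v[1])))
for P in (ar,br): v=P[0]-P[1]; print('rim w',np.hypot(*v[:2]),np.degrees(np.arctan2(-v[0],v[1])))
from scipy.optimize import least_squares
# deck corners + flap centre
def res(p,pts,loc):
    c,s=np.cos(p[2]),np.sin(p[2]); return (np.array(loc)@np.array([[c,s],[-s,c]])+p[:2]-pts).ravel()
loc=[(-.174,.142),(-.174,-.055)]
flm=[(.5464,-.1378),(.5475,-.1397)]
th=np.radians(10.6)
for P in (a,b,(a+b)/2):
    r=least_squares(lambda p:res(np.r_[p,th],P[:,:2],loc),[.55,-.15]); print('sill',r.x,np.abs(r.fun).max())
R=lambda t:np.array([[np.cos(t),-np.sin(t)],[np.sin(t),np.cos(t)]])
o=least_squares(lambda p:res(np.r_[p,th],((a+b)/2)[:,:2],loc),[.55,-.15]).x
L=lambda X:(np.array(X)[...,:2]-o)@R(th)
print('local: rim',L(ar),L(br),'flap',L(flm),sep='\n')
# tin top circle
for c,x0 in ((sc,0),(si,0)):
    W=cloud(c).reshape(-1,3); l=L(W); m=(abs(W[:,2]-.141)<.005)&(abs(l[:,1])<.045)&(l[:,0]>-.16)&(l[:,0]<-.03)
    print('tin',m.sum(),cv2.minEnclosingCircle((l[m]*1000).astype(np.float32)),l[m].min(0),l[m].max(0),np.median(W[m,2]))
    for nm,z,(xl,xh,yl,yh) in (('rails',.112,(-.15,-.01,-.06,.06)),):
        m=(abs(W[:,2]-z)<.004)&(l[:,0]>xl)&(l[:,0]<xh)&(abs(l[:,1])>.02)&(abs(l[:,1])<.05); print(nm,[np.round(np.median(l[m&(sg*l[:,1]>0),1]),4) for sg in(1,-1)],m.sum())
    m=(W[:,2]>.149)&(W[:,2]<.17)&(abs(l[:,0])<.03)&(l[:,1]>-.06)&(l[:,1]<.14);print('flap top/posts',l[m].min(0),l[m].max(0))
    for nm,(xl,xh,yl,yh,zl,zh) in dict(stop=(-.03,.03,-.06,-.038,.15,.17),jars=(-.2,.2,-.16,-.06,.07,.12),garl=(-.2,.2,.15,.25,.03,.08)).items():
        m=(l[:,0]>xl)&(l[:,0]<xh)&(l[:,1]>yl)&(l[:,1]<yh)&(W[:,2]>zl)&(W[:,2]<zh)
        if m.sum(): print(nm,m.sum(),l[m].min(0),l[m].max(0),l[m].mean(0))
```

```text
[[ 0.35924929 -0.05976836  0.1       ]
 [ 0.3943971  -0.2457617   0.1       ]]
[[ 0.69246053  0.00251655  0.146     ]
 [ 0.72564616 -0.18294955  0.146     ]
 [ 0.52618462 -0.02591855  0.146     ]]
[[ 0.35923632 -0.06222156  0.1       ]
 [ 0.39450088 -0.25381475  0.1       ]]
[[ 0.69300971 -0.00617484  0.146     ]
 [ 0.72802281 -0.18786817  0.146     ]]
deck w 0.18928521383625616 10.701189813054182
deck w 0.1948115501432927 10.429111185269415
rim w 0.18841168139837594 10.144632494839037
rim w 0.18503616903311912 10.907441264393917
sill [ 0.55585583 -0.16351518] 0.0038224601575923
sill [ 0.55590124 -0.16876831] 0.0010225367893195864
sill [ 0.55587853 -0.16614175] 0.0024224984734559363
local: rim
[[ 0.1652762   0.14065576]
 [ 0.16377878 -0.04774997]
 [-0.00339295  0.14329258]]
[[ 0.16421721  0.13201166]
 [ 0.16521009 -0.05302184]]
flap
[[-0.00410328  0.0296017 ]
 [-0.00337156  0.02753177]]
tin 241 ((-115.78047943115234, 0.3418525457382202), 28.495765686035156) [-0.14243286 -0.02797121] [-0.08994508  0.02706381] 0.1405113535620364
rails [np.float64(0.0375), np.float64(-0.0303)] 175
flap top/posts [-0.00838666 -0.04646045] [0.02312171 0.13943505]
stop 20 [-0.00816882 -0.04646045] [ 0.01058004 -0.03808934] [-0.00015488 -0.04101901]
jars 495 [-0.10077143 -0.15247306] [ 0.07751468 -0.09664602] [-0.00759236 -0.11845103]
garl 256 [-0.01412368  0.16617498] [0.03993929 0.21781205] [0.01554465 0.19436762]
tin 247 ((-114.78228759765625, -1.20673406124115), 29.34794807434082) [-0.14400776 -0.03054212] [-0.08850705  0.02732813] 0.13734926455812732
rails [np.float64(0.034), np.float64(-0.0339)] 229
flap top/posts [-0.0076963  -0.05033811] [0.00486582 0.12468044]
stop 32 [-0.0076963  -0.05033811] [ 0.00481885 -0.0407119 ] [-0.00155486 -0.04593512]
jars 927 [-0.09895512 -0.15717055] [ 0.07821661 -0.09998447] [-0.01112722 -0.13295009]
```

The tin in the lane is the blue one with a yellow band, at scene crop (545,140) and side crop (190,280). The pink cans at scene crop (612,55) and (45,250) are decoys and stand outside the lane. The box fit is consistent: sill at about (0.555, -0.166), yaw about 10.6°, tin at x ≈ -113 mm, y ≈ 0.

The hand goes diagonal at 40°: the left-front finger opens the flap and the rear finger pushes the tin from the lane centre.

```bash
cat >> h.py <<'E'
O=np.array([.555,-.166]); TH=np.radians(10.6)
RB=np.array([[np.cos(TH),-np.sin(TH)],[np.sin(TH),np.cos(TH)]])
def status():
    from bench import robot
    from scipy.spatial.transform import Rotation as Ro
    s=robot.observe(); R=Ro.from_euler('xyz',s['orientation']).as_matrix(); p=np.array(s['position'])
    ty=R[:2,1]@RB; m=(p[:2]-O)@RB; 
    print('t',round(s['time_s'],2),'p',p.round(4),'rpy',np.degrees(s['orientation']).round(2),'F',np.round(s['ft_force'],1),'w',round(s['width'],3))
    print('box: mid',(m*1000).round(1),'P',((m-.04975*ty)*1000).round(1),'F',((m+.04975*ty)*1000).round(1),'phi',np.degrees(np.arctan2(ty[1],ty[0])).round(2),'tipz',p[2]+.013)
    return p,R
def togo(target):
    p,R=status(); d=R.T@(np.array(target)-p); print('units',(d/.02).round(2)); return d
E
python3 - <<'E'
from h import *
for n in('scene','side'):
    W=cloud(load(n)).reshape(-1,3)
    for y in np.arange(-.1,.8,.1):
        m=(W[:,1]>y)&(W[:,1]<y+.1)&(W[:,0]>.1)&(W[:,0]<.7)&(W[:,2]<.6); print(n,round(y,1),W[m,2].max().round(3) if m.any() else None)
mid=lambda P:O+RB@(np.array(P)+.04975*np.array([np.cos(np.radians(40)),np.sin(np.radians(40))]))
print('start mid',mid((-.164,0)))
status()
psi=np.radians(140.6); R=np.array([[np.cos(psi),np.sin(psi)],[np.sin(psi),-np.cos(psi)]])
a,b,c=np.array([.193,.646]),np.array([.55,.1]),mid((-.164,0))
print(R.T@(b-a)/.02,R.T@(c-b)/.02)
E
```

```text
scene -0.1 0.171
scene 0.0 0.549
scene 0.1 0.508
scene 0.2 0.193
scene 0.3 0.193
scene 0.4 0.193
scene 0.5 0.007
scene 0.6 None
scene 0.7 None
side -0.1 0.167
side 0.0 0.529
side 0.1 0.525
side 0.2 0.188
side 0.3 0.188
side 0.4 0.188
side 0.5 0.447
side 0.6 0.446
side 0.7 0.342
start mid [ 0.42537645 -0.15772453]
t 0.1 p [0.1928 0.6465 0.205 ] rpy [-179.93    0.    163.39] F [0.4 0.4 0. ] w 1.001
box: mid [-206.6  865.2] P [-229.3  821. ] F [-183.8  909.5] phi 62.79 tipz 0.2179639831054741
[-31.1214373  -9.7656869] [ -3.36424082 -13.91273833]
```

Call:
apply_moves(targets=[0, 0, 0.084, 0, 0, -1, 1, 0, 0, 0.084, 0, 0, -1, 1, 0, 0, 0.085, 0, 0, -1, 1, 0, 0, 0, 0, 0, -1, 1, 0, 0, 0, 0, 0, -1, 1, 0, 0, 0, 0, 0, -1, 1])

```text
time_s: 0.7
position: [0.1928, 0.6466, 0.326]
orientation: [-3.141, 0.0, 2.454]
ft_force: [0.6, -0.5, 0.2]
width: 1.0
finger_force: 0.0
```

```bash
python3 -c "
from h import *; togo([.55,.1,.32])"
```

```text
t 0.7 p [0.1928 0.6466 0.326 ] rpy [-1.7996e+02  2.0000e-02  1.4063e+02] F [ 0.6 -0.5  0.2] w 1.0
box: mid [-206.6  865.4] P [-244.7  833.4] F [-168.5  897.4] phi 40.03 tipz 0.3390287611185291
units [-31.14  -9.8    0.32]
```

Call:
apply_moves(targets=[0, 0, 0, -1, -0.31, 0, 1, 0, 0, 0, -1, -0.31, 0, 1, 0, 0, 0, -1, -0.31, 0, 1, 0, 0, 0, -1, -0.31, 0, 1, 0, 0, 0, -1, -0.31, 0, 1, 0, 0, 0, -1, -0.31, 0, 1, 0, 0, 0, -1, -0.31, 0, 1, 0, 0, 0, -1, -0.31, 0, 1, 0, 0, 0, -1, -0.31, 0, 1, 0, 0, 0, -1, -0.31, 0, 1, 0, 0, 0, -1, -0.31, 0, 1, 0, 0, 0, -1, -0.31, 0, 1, 0, 0, 0, -1, -0.31, 0, 1, 0, 0, 0, -1, -0.31, 0, 1, 0, 0, 0, -1, -0.31, 0, 1, 0, 0, 0, -1, -0.31, 0, 1, 0, 0, 0, -1, -0.31, 0, 1, 0, 0, 0, -1, -0.31, 0, 1])

```text
time_s: 2.5
position: [0.401, 0.3306, 0.3257]
orientation: [3.141, -0.0, 2.454]
ft_force: [-0.1, -0.1, 0.3]
width: 0.996
finger_force: 0.0
```

Call:
apply_moves(targets=[0, 0, 0, -1, -0.31, 0, 1, 0, 0, 0, -1, -0.31, 0, 1, 0, 0, 0, -1, -0.31, 0, 1, 0, 0, 0, -1, -0.31, 0, 1, 0, 0, 0, -1, -0.31, 0, 1, 0, 0, 0, -1, -0.31, 0, 1, 0, 0, 0, -1, -0.31, 0, 1, 0, 0, 0, -1, -0.31, 0, 1, 0, 0, 0, -1, -0.31, 0, 1, 0, 0, 0, -1, -0.31, 0, 1, 0, 0, 0, -1, -0.31, 0, 1, 0, 0, 0, -1, -0.31, 0, 1, 0, 0, 0, -1, -0.31, 0, 1])

```text
time_s: 3.8
position: [0.5504, 0.1033, 0.3257]
orientation: [3.141, -0.0, 2.454]
ft_force: [0.1, 0.5, -0.3]
width: 0.994
finger_force: 0.0
```

```bash
python3 -c "
from h import *; togo([.4254,-.1577,.26])"
```

```text
t 3.8 p [0.5504 0.1033 0.3257] rpy [ 1.7998e+02 -1.0000e-02  1.4062e+02] F [ 0.1  0.5 -0.3] w 0.994
box: mid [ 45.1 265.6] P [  7.  233.6] F [ 83.2 297.6] phi 40.02 tipz 0.33866227661787557
units [ -3.45 -14.06   3.28]
```

Call:
apply_moves(targets=[0, 0, 0, -0.25, -1, 0.2, 1, 0, 0, 0, -0.25, -1, 0.2, 1, 0, 0, 0, -0.25, -1, 0.2, 1, 0, 0, 0, -0.25, -1, 0.2, 1, 0, 0, 0, -0.25, -1, 0.2, 1, 0, 0, 0, -0.25, -1, 0.2, 1, 0, 0, 0, -0.25, -1, 0.2, 1, 0, 0, 0, -0.25, -1, 0.2, 1, 0, 0, 0, -0.25, -1, 0.2, 1, 0, 0, 0, -0.25, -1, 0.2, 1, 0, 0, 0, -0.25, -1, 0.2, 1, 0, 0, 0, -0.25, -1, 0.2, 1, 0, 0, 0, -0.25, -1, 0.2, 1, 0, 0, 0, -0.2, -1, 0.2, 1, 0, 0, 0, 0, 0, 0, 1])

```text
time_s: 5.3
position: [0.4241, -0.158, 0.2691]
orientation: [-3.142, -0.001, 2.451]
ft_force: [-0.8, -0.3, 0.5]
width: 0.999
finger_force: 0.0
```

```bash
python3 -c "
from h import *; togo([.4254,-.1577,.106])
from bench import robot,eyes
p,d=eyes.camera('wrist'); cv2.imwrite('pics/w1.png',p[:,:,::-1])
c=eyes.camera_params('wrist'); s=robot.observe()
from scipy.spatial.transform import Rotation as Ro
T=np.eye(4);T[:3,:3]=Ro.from_euler('xyz',s['orientation']).as_matrix();T[:3,3]=s['position'];M=np.linalg.inv(T@np.array(c['tool_from_camera']))
C=dict(d=d,mtx=np.array(c['mtx']),dist=np.array(c['dist']),R=M[:3,:3],t=M[:3,3])
W=cloud(C).reshape(-1,3); l=(W[:,:2]-O)@RB
m=(abs(W[:,2]-.14)<.006)&(abs(l[:,1])<.045)&(l[:,0]>-.16)&(l[:,0]<-.03);print('tin',m.sum(),cv2.minEnclosingCircle((l[m]*1000).astype(np.float32)),np.median(W[m,2]))
"
```

```text
t 5.3 p [ 0.4241 -0.158   0.2691] rpy [-1.8000e+02 -3.0000e-02  1.4044e+02] F [-0.8 -0.3  0.5] w 0.999
box: mid [-127.2   31.9] P [-1.654e+02  1.000e-01] F [-89.   63.8] phi 39.84 tipz 0.2821334580606196
units [-0.04  0.05  8.16]
tin 2500 ((-115.0683822631836, 1.6735801696777344), 28.190229415893555) 0.13892099901554292
```

View pics/w1.png

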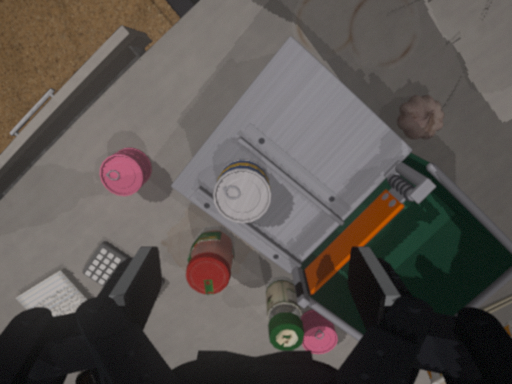

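The wrist view shows the tin top at (242,195), the orange flap shut at (355,240) and the two fingers at (135,290) and (370,290). The tin is at box (-115, 1.7), so the rear finger has about 10 mm to come down behind it.

Call:
apply_moves(targets=[0, 0, 0, 0, 0, 1, 1, 0, 0, 0, 0, 0, 1, 1, 0, 0, 0, 0, 0, 1, 1, 0, 0, 0, 0, 0, 1, 1, 0, 0, 0, 0, 0, 1, 1, 0, 0, 0, 0, 0, 1, 1, 0, 0, 0, 0, 0, 1, 1, 0, 0, 0, 0, 0, 0.5, 1, 0, 0, 0, 0, 0, 0.5, 1, 0, 0, 0, 0, 0, 0, 1])

```text
time_s: 6.35
position: [0.4256, -0.1552, 0.109]
orientation: [-3.141, -0.001, 2.455]
ft_force: [-0.1, -0.4, 1.1]
width: 1.001
finger_force: 0.0
```

```bash
python3 -c "
from h import *; status()
from bench import eyes
a=eyes.camera('scene')[0][100:230,180:340,::-1]; b=eyes.camera('side')[0][120:250,150:310,::-1]
cv2.imwrite('pics/s2.png',cv2.resize(np.hstack([a,b]),(800,325),interpolation=cv2.INTER_CUBIC))"
```

```text
t 6.35 p [ 0.4256 -0.1552  0.109 ] rpy [-1.7994e+02 -5.0000e-02  1.4064e+02] F [-0.1 -0.4  1.1] w 1.001
box: mid [-125.2   34.4] P [-163.3    2.4] F [-87.1  66.4] phi 40.04 tipz 0.12198446833355293
```

View pics/s2.png

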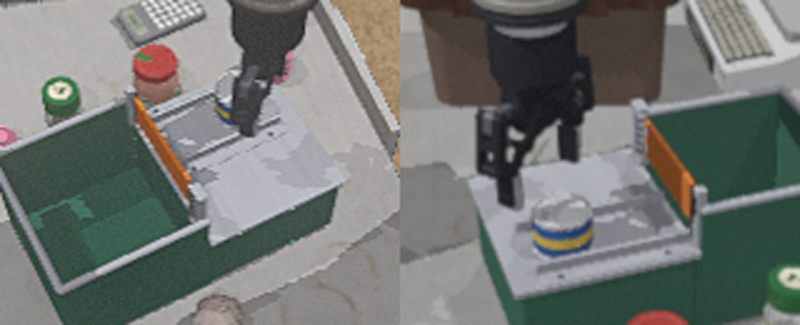

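Call:
apply_moves(targets=[0, 0, 0, -0.32, 0.38, 0.1, 1, 0, 0, 0, -0.26, 0.3, 0.05, 1, 0, 0, 0, -0.26, 0.3, 0, 1, 0, 0, 0, -0.26, 0.3, 0, 1, 0, 0, 0, -0.26, 0.3, 0, 1, 0, 0, 0, -0.26, 0.3, 0, 1, 0, 0, 0, -0.26, 0.3, 0, 1, 0, 0, 0, -0.26, 0.3, 0, 1, 0, 0, 0, -0.26, 0.3, 0, 1, 0, 0, 0, 0, 0, 0, 1])

```text
time_s: 7.45
position: [0.4991, -0.1427, 0.1065]
orientation: [-3.141, 0.0, 2.455]
ft_force: [-1.9, -1.1, -0.1]
width: 1.002
finger_force: 0.7
```

```bash
python3 -c "
from h import *; status()
from bench import eyes
a=eyes.camera('scene')[0][100:230,180:340,::-1]; b=eyes.camera('side')[0][120:250,150:310,::-1]
cv2.imwrite('pics/s3.png',cv2.resize(np.hstack([a,b]),(800,325),interpolation=cv2.INTER_CUBIC))"
```

```text
t 7.45 p [ 0.4991 -0.1427  0.1065] rpy [-1.7998e+02  1.0000e-02  1.4065e+02] F [-1.9 -1.1 -0.1] w 1.002
box: mid [-50.6  33.2] P [-88.7   1.2] F [-12.5  65.2] phi 40.05 tipz 0.11954667220408706
```

View pics/s3.png

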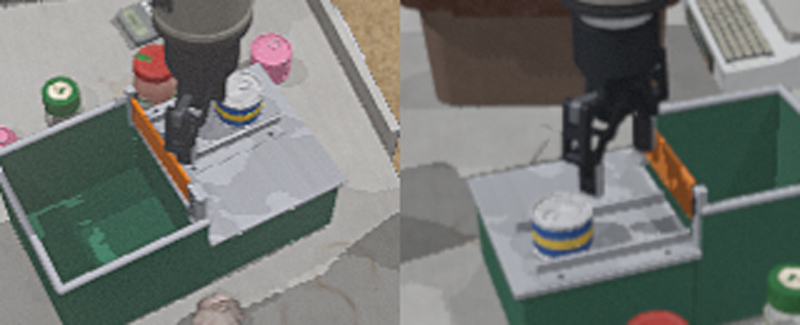

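The tin hasn't moved: the side view still shows it at (562,225), with the finger tip at (590,190) already past it. I'll measure where the finger tips really are.

```bash
python3 -c "
from h import *; status()
from bench import eyes
for n in('side','scene'):
    p,d=eyes.camera(n); c={k:np.array(v) for k,v in eyes.camera_params(n).items()}; c['d']=d;c['p']=p; np.savez(n+'2.npz',**c)
    W=cloud(c); l=(W[...,:2]-O)@RB
    dark=(p.max(2)<75)&(W[...,2]>.105)&(W[...,2]<.2)&(l[...,0]>-.17)&(l[...,0]<.1)&(abs(l[...,1])<.15)&(p.max(2)-p.min(2)<25)
    for z in np.arange(.105,.2,.01):
        m=dark&(W[...,2]>=z)&(W[...,2]<z+.01)
        if m.sum()>2:
            q=l[m]*1000; near=q[:,0]<-50
            for k in(near,~near):
                if k.sum()>1: print(n,round(z,3),k.sum(),q[k].min(0).round(),q[k].max(0).round())
    for nm,P in dict(P=(-.0887,.0012),F=(-.0125,.0652)).items():
        X=np.r_[O+RB@np.array(P),.1195]; 
        uv=cv2.projectPoints(X[None],cv2.Rodrigues(c['R'])[0],c['t'],c['mtx'],c['dist'])[0].ravel(); print(nm,uv,'crop',(uv-([150,120] if n=='side' else [180,100]))*2.5+([400,0] if n=='side' else [0,0]))
"
```

```text
t 7.55 p [ 0.498  -0.1429  0.1065] rpy [-1.7997e+02 -2.0000e-02  1.4061e+02] F [-0.4 -0.3 -0.2] w 1.0
box: mid [-51.8  33.2] P [-89.9   1.2] F [-13.7  65.2] phi 40.01 tipz 0.11948376144128438
side 0.125 7 [ 28. -49.] [ 92. 138.]
side 0.135 16 [ -7. -53.] [ 87. 135.]
side 0.145 3 [-94.  -7.] [-87.  -1.]
side 0.145 30 [-24. -46.] [-6. 69.]
side 0.155 22 [-96. -11.] [-87.   3.]
side 0.155 28 [-24.  51.] [-10.  68.]
side 0.165 23 [-96. -11.] [-86.   1.]
side 0.165 28 [-24.  52.] [-11.  70.]
side 0.175 15 [-96. -10.] [-82.  -1.]
side 0.175 33 [-24.  50.] [-5. 69.]
side 0.185 22 [-104.  -23.] [-78.   7.]
side 0.185 25 [-21.  50.] [ 9. 68.]
side 0.195 43 [-113.  -25.] [-72.   9.]
side 0.195 17 [-23.  46.] [ 9. 76.]
P [225.615044   207.83608383] crop [589.03760999 219.59020957]
F [247.63876185 187.59725234] crop [644.09690463 168.99313084]
scene 0.105 14 [-37. -45.] [ 98. 143.]
scene 0.115 13 [  3. -45.] [ 98. 142.]
scene 0.125 25 [  3. -47.] [ 90. 143.]
scene 0.135 41 [  2. -45.] [ 99. 144.]
scene 0.145 4 [-89.   5.] [-84.  12.]
scene 0.155 9 [-90.   6.] [-84.  11.]
scene 0.155 13 [-14. -38.] [-0. 75.]
scene 0.165 4 [-91.   8.] [-87.  13.]
scene 0.165 2 [-8. 67.] [-7. 70.]
scene 0.175 7 [-92.  11.] [-85.  13.]
scene 0.195 13 [-20.  72.] [ 7. 90.]
P [266.86927964 143.99380364] crop [217.17319911 109.9845091 ]
F [253.86795052 170.83049528] crop [184.6698763  177.07623821]
```

```bash
python3 -c "
from h import *
for n in('side2','scene2'):
    c=load(n); W=cloud(c); l=(W[...,:2]-O)@RB*1000
    for nm,(x,y) in dict(F=(-15,62),P=(-90,1)).items():
        m=(np.hypot(l[...,0]-x,l[...,1]-y)<16)&(W[...,2]>.095)&(W[...,2]<.21)
        if nm=='F': m&=l[...,0]<-5
        v,u=np.nonzero(m); o=np.argsort(W[m][:,2])
        q=np.c_[W[m][:,2]*1000,l[m],c['p'][m],u,v][o]
        print(n,nm,len(q)); print(q[::max(1,len(q)//22)].round().astype(int))
    m=(c['p'].max(2)<75)&(l[...,0]>-140)&(l[...,0]<80)&(l[...,1]>-60)&(l[...,1]<130)&(W[...,2]>.14)
    # central body: within 35mm of mid
    k=m&(np.hypot(l[...,0]+51.8,l[...,1]-33)<28); print('body low z',np.sort(W[k][:,2])[:10].round(3))
"
```

```text
side2 F 208
[[ 96 -12  72 152 154 161 247 194]
 [ 98 -19  68 149 152 157 245 195]
 [ 98 -29  61 161 164 170 242 197]
 [ 99 -21  62 149 152 158 245 196]
 [ 99 -14  73 151 153 160 246 193]
 [100 -10  71 158 160 166 248 193]
 [147 -15  57  74  52  42 248 180]
 [150  -8  53  94  79  74 251 179]
 [152 -17  63  36  38  41 246 177]
 [155 -10  55  56  59  60 250 177]
 [157 -19  64  35  34  36 245 175]
 [160 -19  58  35  36  39 246 175]
 [164 -10  54  57  58  59 250 174]
 [167  -8  53 109  91  85 251 173]
 [169 -17  62  35  36  38 246 171]
 [172 -18  61  36  36  39 246 170]
 [174 -15  56  35  34  37 248 170]
 [177 -22  69  52  52  54 243 167]
 [180 -15  56  35  33  36 248 168]
 [182 -14  58  31  34  37 248 167]
 [184 -19  66  36  38  40 245 165]
 [188 -20  63  31  35  36 245 164]
 [191  -8  53  25  27  31 251 164]
 [207 -22  48  26  27  31 246 160]]
side2 P 282
[[  97  -78   -3  126  128  134  231  216]
 [  98  -85  -11  116  118  123  229  218]
 [ 100  -76   -4  126  129  135  232  215]
 [ 127  -92  -14   65   74   92  226  209]
 [ 136  -95  -10  182  183  186  224  205]
 [ 137  -91   13  18
[... 2193 characters left out ...]
125  113   71  266  142]
 [ 120  -93   12  168  133   22  270  146]
 [ 124  -91   -2   74   77   85  267  142]
 [ 127  -94   11   56   74  102  270  144]
 [ 132  -91    9   39   60  108  269  143]
 [ 136  -89    0   65   79  110  267  140]
 [ 139 -102    6  187  186  189  272  139]
 [ 141  -93   11  195  192  193  270  141]
 [ 142 -104   -3  174  173  177  271  136]
 [ 149  -91   13  177  176  179  270  140]
 [ 156  -87    9   59   55   56  268  138]
 [ 160  -87    9   58   57   54  268  137]
 [ 165  -92   12   77   77   80  270  136]
 [ 175  -91   13   61   65   65  270  134]
 [ 182  -92   12   57   58   59  270  132]]
body low z [0.213 0.229 0.231 0.234 0.234 0.235 0.235 0.235 0.236 0.236]
```

The depth shows the open tips at about z 0.147 and the body from about 0.205. That is 27 mm higher than I took them to be, so the rear finger passed over the tin without touching it. I'll go back, lower the hand by 27 mm and check.

Call:
apply_moves(targets=[0, 0, 0, 0.48, -0.57, 0, 1, 0, 0, 0, 0.48, -0.57, 0, 1, 0, 0, 0, 0.48, -0.57, 0, 1, 0, 0, 0, 0.48, -0.57, 0, 1, 0, 0, 0, 0.48, -0.57, 0, 1, 0, 0, 0, 0, 0, 0, 1, 0, 0, 0, 0, 0, 0.5, 1, 0, 0, 0, 0, 0, 0.5, 1, 0, 0, 0, 0, 0, 0.35, 1, 0, 0, 0, 0, 0, 0, 1])

```text
time_s: 8.65
position: [0.4244, -0.1564, 0.0783]
orientation: [-3.14, -0.001, 2.454]
ft_force: [0.3, -0.2, -0.4]
width: 0.997
finger_force: 0.0
```

```bash
python3 -c "
from h import *; p,R=status()
from bench import eyes
m0=(p[:2]-O)@RB; ty=R[:2,1]@RB
for n in('side','scene'):
    im,d=eyes.camera(n); c={k:np.array(v) for k,v in eyes.camera_params(n).items()}; c['d']=d
    W=cloud(c); l=(W[...,:2]-O)@RB
    for nm,s in(('P',-1),('F',1)):
        q=m0+s*.04975*ty
        m=(np.hypot(*(l-q).transpose(2,0,1))<.02)&(W[...,2]>.108)&(W[...,2]<.2)&(im.max(2)<80); z=np.sort(W[m][:,2])
        print(n,nm,len(z),z[:6].round(3),((l[m].mean(0)-q)*1000).round(1) if len(z) else '')
    k=(im.max(2)<75)&(np.hypot(*(l-m0).transpose(2,0,1))<.028)&(W[...,2]>.14); print('body',np.sort(W[k][:,2])[:5].round(3))
    t=(abs(W[...,2]-.14)<.006)&(abs(l[...,1])<.045)&(l[...,0]>-.15)&(l[...,0]<-.06)&(im.min(2)>120)
    print('tin',t.sum(),l[t].min(0).round(3),l[t].max(0).round(3))
"
```

```text
t 8.65 p [ 0.4244 -0.1564  0.0783] rpy [-1.7988e+02 -8.0000e-02  1.4062e+02] F [ 0.3 -0.2 -0.4] w 0.997
box: mid [-126.6   33.4] P [-164.7    1.4] F [-88.5  65.4] phi 40.02 tipz 0.09128943490145335
side P 189 [0.125 0.126 0.126 0.127 0.127 0.128] [ 1.6 -7.3]
side F 202 [0.119 0.12  0.121 0.121 0.121 0.122] [ 3.6 -3. ]
body [0.179 0.181 0.181 0.181 0.182]
tin 281 [-0.143 -0.03 ] [-0.088  0.028]
scene P 14 [0.123 0.126 0.128 0.128 0.131 0.134] [ 1.8 10.2]
scene F 60 [0.128 0.129 0.131 0.131 0.132 0.134] [-2.4  4.6]
body [0.2   0.201 0.205 0.206 0.207]
tin 103 [-0.129 -0.027] [-0.09   0.021]
```

Call:
apply_moves(targets=[0, 0, 0, -0.2, 0.24, 0, 1, 0, 0, 0, -0.2, 0.24, 0, 1, 0, 0, 0, -0.26, 0.31, 0, 1, 0, 0, 0, -0.26, 0.31, 0, 1, 0, 0, 0, -0.26, 0.31, 0, 1, 0, 0, 0, 0, 0, 0, 1])

```text
time_s: 9.35
position: [0.4625, -0.1493, 0.0796]
orientation: [-3.141, 0.001, 2.455]
ft_force: [0.3, 0.6, 0.8]
width: 1.004
finger_force: 0.0
```

```bash
cat > chk.py <<'E'
from h import *
from bench import eyes
status()
for n in('side','scene'):
    im,d=eyes.camera(n); c={k:np.array(v) for k,v in eyes.camera_params(n).items()}; c['d']=d
    W=cloud(c); l=(W[...,:2]-O)@RB
    t=(abs(W[...,2]-.14)<.006)&(abs(l[...,1])<.04)&(l[...,0]>-.15)&(l[...,0]<.05)&(im.min(2)>120)
    if t.sum()>5: print('tin top',t.sum(),l[t].min(0).round(3),l[t].max(0).round(3),np.median(W[t][:,2]).round(4))
    i=im.astype(int); f=(i[...,0]>130)&(i[...,2]<70)&(i[...,0]-i[...,1]>50)&(W[...,2]>.115)&(W[...,2]<.166)&(l[...,1]>-.05)&(l[...,1]<.11)&(l[...,0]>-.01)&(l[...,0]<.16)
    if f.sum()>5: print('flap',f.sum(),np.median(np.arctan2(l[f][:,0],.105-l[f][:,1])).round(2),l[f].max(0).round(3),l[f].min(0).round(3))
E
python3 chk.py
```

```text
t 9.35 p [ 0.4625 -0.1493  0.0796] rpy [-1.7999e+02  4.0000e-02  1.4068e+02] F [0.3 0.6 0.8] w 1.004
box: mid [-87.9  33.4] P [-126.     1.4] F [-49.8  65.5] phi 40.08 tipz 0.09263298507987118
tin top 267 [-0.108 -0.027] [-0.057  0.03 ] 0.1368
flap 105 -0.02 [0.002 0.089] [-0.004 -0.03 ]
tin top 73 [-0.094 -0.026] [-0.057  0.03 ] 0.1406
flap 179 -0.0 [0.001 0.094] [-0.003 -0.037]
```

Call:
apply_moves(targets=[0, 0, 0, -0.26, 0.31, 0, 1, 0, 0, 0, -0.26, 0.31, 0, 1, 0, 0, 0, -0.26, 0.31, 0, 1, 0, 0, 0, -0.26, 0.31, 0, 1, 0, 0, 0, -0.26, 0.31, 0, 1, 0, 0, 0, -0.26, 0.31, 0, 1, 0, 0, 0, -0.26, 0.31, 0, 1, 0, 0, 0, 0, 0, 0, 1])

```text
time_s: 10.25
position: [0.5179, -0.1389, 0.0796]
orientation: [-3.141, 0.0, 2.455]
ft_force: [-2.6, -0.5, 3.6]
width: 0.998
finger_force: 2.4
```

```bash
python3 chk.py; python3 -c "
from h import *
from bench import eyes
a=eyes.camera('scene')[0][100:230,180:340,::-1]; b=eyes.camera('side')[0][120:250,150:310,::-1]
cv2.imwrite('pics/s4.png',cv2.resize(np.hstack([a,b]),(800,325),interpolation=cv2.INTER_CUBIC))"
```

```text
t 10.25 p [ 0.5179 -0.1389  0.0796] rpy [-1.7999e+02  2.0000e-02  1.4066e+02] F [-2.6 -0.5  3.6] w 0.998
box: mid [-31.5  33.5] P [-69.6   1.4] F [ 6.6 65.5] phi 40.06 tipz 0.09260732005125627
tin top 231 [-0.053 -0.023] [-0.001  0.034] 0.137
flap 184 0.57 [0.075 0.069] [ 0.02  -0.007]
tin top 53 [-0.077 -0.019] [-0.003  0.029] 0.1403
flap 341 0.6 [0.075 0.096] [ 0.006 -0.008]
```

View pics/s4.png

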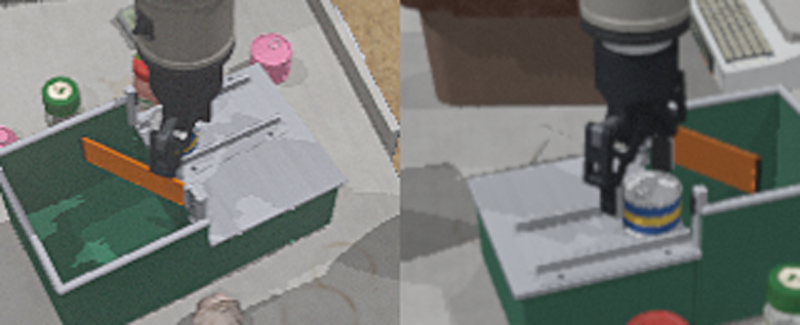

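The tin stands at the sill, at (650,205) in the side view. The flap is held open at about 0.6 rad by the left finger, well clear of the tin. I'll keep pushing.

Call:
apply_moves(targets=[0, 0, 0, -0.26, 0.31, 0, 1, 0, 0, 0, -0.26, 0.31, 0, 1, 0, 0, 0, -0.26, 0.31, 0, 1, 0, 0, 0, -0.26, 0.31, 0, 1, 0, 0, 0, -0.26, 0.31, 0, 1, 0, 0, 0, -0.2, 0.24, 0, 1, 0, 0, 0, 0, 0, 0, 1, 0, 0, 0, 0, 0, 0, 1, 0, 0, 0, 0, 0, 0, 1])

```text
time_s: 11.35
position: [0.5629, -0.1308, 0.0798]
orientation: [3.141, 0.001, 2.454]
ft_force: [1.2, -3.6, 3.4]
width: 0.998
finger_force: 2.0
```

```bash
python3 chk.py; python3 -c "
from h import *
from bench import eyes
a=eyes.camera('scene')[0][100:230,180:340,::-1]; b=eyes.camera('side')[0][120:250,150:310,::-1]
cv2.imwrite('pics/s5.png',cv2.resize(np.hstack([a,b]),(800,325),interpolation=cv2.INTER_CUBIC))"
```

```text
t 11.35 p [ 0.5629 -0.1308  0.0798] rpy [1.7998e+02 5.0000e-02 1.4059e+02] F [ 1.2 -3.6  3.4] w 0.998
box: mid [14.2 33.1] P [-23.9   1.2] F [52.3 65.1] phi 39.99 tipz 0.09282900806332546
flap 324 1.14 [0.123 0.093] [0.022 0.045]
flap 411 1.2 [0.125 0.104] [0.013 0.052]
```

View pics/s5.png

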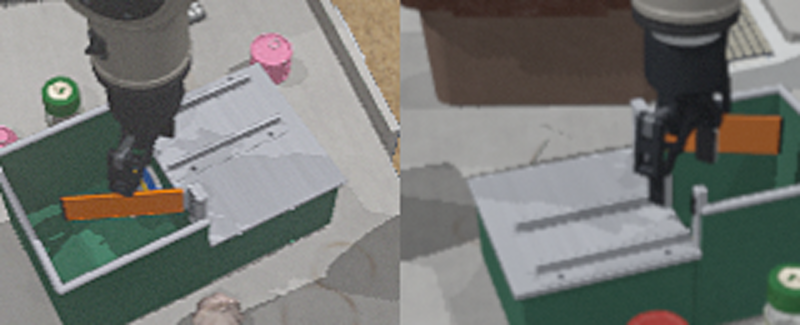

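```bash
cat > bin.py <<'E'
from h import *
from bench import eyes
im,d=eyes.camera('scene'); c={k:np.array(v) for k,v in eyes.camera_params('scene').items()}; c['d']=d
W=cloud(c); l=(W[...,:2]-O)@RB; i=im.astype(int)
b=(i[...,2]-i[...,0]>25)|((i[...,0]>140)&(i[...,1]>110)&(i[...,2]<70))|(i.min(2)>110)
m=b&(l[...,0]>.008)&(l[...,0]<.155)&(l[...,1]>-.04)&(l[...,1]<.128)&(W[...,2]<.09)
if m.sum(): print('tin in bin',m.sum(),np.median(l[m],0).round(3),l[m].min(0).round(3),l[m].max(0).round(3),'z',W[m][:,2].min().round(3),W[m][:,2].max().round(3))
E
python3 bin.py
```

```text
tin in bin 228 [0.095 0.031] [ 0.008 -0.04 ] [0.148 0.064] z 0.008 0.07
```

Call:
apply_moves(targets=[0, 0, 0, 0.32, -0.38, 0, 1, 0, 0, 0, 0.48, -0.57, 0, 1, 0, 0, 0, 0.48, -0.57, 0, 1, 0, 0, 0, 0.48, -0.57, 0, 1, 0, 0, 0, 0.48, -0.57, 0, 1, 0, 0, 0, 0.48, -0.57, 0, 1, 0, 0, 0, 0.48, -0.57, 0, 1, 0, 0, 0, 0, 0, -0.5, 1, 0, 0, 0, 0, 0, -1, 1, 0, 0, 0, 0, 0, -1, 1, 0, 0, 0, 0, 0, -1, 1, 0, 0, 0, 0, 0, -1, 1, 0, 0, 0, 0, 0, -1, 1, 0, 0, 0, 0, 0, -1, 1, 0, 0, 0, 0, 0, -1, 1, 0, 0, 0, 0, 0, 0, 1, 0, 0, 0, 0, 0, 0, 1, 0, 0, 0, 0, 0, 0, 1])

```text
time_s: 13.4
position: [0.4647, -0.1484, 0.2292]
orientation: [-3.141, -0.001, 2.455]
ft_force: [0.0, 0.3, -1.3]
width: 0.997
finger_force: 0.0
```

```bash
python3 chk.py; python3 bin.py; python3 -c "
from h import *
from bench import eyes
a=eyes.camera('scene')[0][100:250,160:340,::-1]; b=eyes.camera('side')[0][140:290,170:350,::-1]
cv2.imwrite('pics/s6.png',cv2.resize(np.hstack([a,b]),(800,333),interpolation=cv2.INTER_CUBIC))"
```

```text
t 13.4 p [ 0.4647 -0.1484  0.2292] rpy [-1.7997e+02 -3.0000e-02  1.4064e+02] F [ 0.   0.3 -1.3] w 0.997
box: mid [-85.5  33.9] P [-123.6    1.9] F [-47.4  65.9] phi 40.04 tipz 0.24217901638882114
flap 262 -0.03 [0.003 0.091] [-0.004 -0.03 ]
flap 156 -0.0 [0.001 0.095] [-0.003 -0.036]
tin in bin 331 [0.037 0.02 ] [ 0.008 -0.04 ] [0.147 0.065] z 0.008 0.07
```

View pics/s6.png

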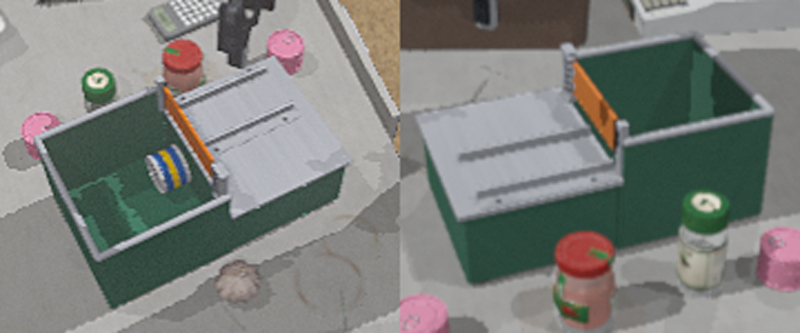

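The tin lies on its side on the bin floor at (168,168). The flap is shut, and the jars and garlic haven't moved.

```bash
python3 -c "
from bench import robot
print(robot.close_job())"
```

```text
the job is handed in; nothing more can be done
None
```

The tin is in the bin, pushed through while the left finger held the flap open; the flap has shut, the jars and garlic look undisturbed, and I handed the job in at about 13.5 s (the first pass went over the tin without moving it, so I lowered the hand and pushed again).

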